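# Key up the transmitter into its dummy load

## Robot

A 6-joint arm with a two-finger parallel gripper is mounted at the origin on the work surface. World frame = base frame: x ahead of the robot, y to its left, z up, the work surface at z = 0. Lengths are in m, angles in rad, forces in N, time in s.
With the tool pointing down it reaches from about 0.35 to 0.975 m from the base axis. Payload 4.9 kg.
Tool frame: the origin (TCP) lies at the very end of the fingers, on their centre line; the grasp point (between the pads) lies behind it (manip.pinch_z is the y of the grasp point in the tool frame, in m); y points along the fingers, x is the direction in which the jaws open and shut, and the axes are right-handed (so a half turn about y gives the same grasp; the last joint's range is limited). The gripper opens to 85 mm and grips with 20 to 120 N. Pads are 22 mm wide; open, the fingers measure 114 mm over their backs; the gripper's body (76 mm by 85 mm) begins 54 mm behind the grasp point. The pads swing forward as they close: fully open they stand 13 mm farther back than shut.
Start: joints at [1.095, 0.053, 1.613, -0, 1.476, -0.119], TCP at [0.218, 0.586, 0.231] pointing down, gripper open.
Joint ranges: [-3.01, 3.01], [-1.01, 2.22], [0.06, 2.58], [-1.02, 4.17], [0.09, 2.62], [-3.14, 3.14]. Speed limits (rad/s): [2.57, 2.57, 3.14, 3.14, 3.14, 3.14].

## Interface

Orientations are given as a unit quaternion [w, x, y, z].
In Python, from plant import manip gives the robot as it stands.
- The arm moves only by the tool drive_tool, never from a script. Its argument "motion" is a list of rows, each a list of 3 entries, a list of its own where there are three numbers: the shift along the tool's x, y, z in units of 25 mm (1.0 is 25 mm), then the turn, a rotation vector about the tool's x, y, z in units of 5 degrees (1.0 is 5 degrees), then the closure, from -1 (fully open) to 1 (shut). A call has 1 to 12 rows; each row shifts and turns the commanded pose from where the row before left it, along the tool's axes as they then stand; what a row does not reach is not made up. A row lasts 1/10 s, in which the tool goes at most 50 mm and 8.59 degrees, less where a joint would pass 70% of its speed; a pose out of reach is approached as far as the arm can. A call is refused whole if a number of a shift passes 1 or a number of a turn 1, either way. A call with a gripper value outside its range is refused whole. The fingers move at their own pace and stop on an object; the grip force is fixed at half the most. Time passes only in rows, so rows that do not move let the fingers close. It gives the time, the measured TCP pose, the force and the opening at its end, in the units of the state.
- manip.state(): the state, without advancing time (a new reading comes with each control period).
- manip.grab_frame(name): name is "scene" or "top" or "wrist"; returns a dict with "img" (384x512x3 uint8, blue, green, red), "range_z" (384x512 float32, m along the optical axis (not along the pixel's ray), 0 where there is no reading), "camera_matrix" (3x3 intrinsics, pixels), "world_from_camera" (4x4, takes a point from camera to world coordinates); the wrist camera has in their place "T_tool_cam" (4x4, takes a point from camera to tool coordinates, whose origin is the TCP and whose axes are the tool frame's). Camera axes: x right, y down, z forward; pixel columns grow to the right and rows downward; lengths in m; the calibration is good to about 2 mm. A picture is of the moment at which its call begins: read the wrist's pose just before it.
- manip.job_done(): hands the job in, once; it reports no verdict.
The state is a dict: "time": time; "joint_pos": joint angles; "joint_vel": joint speeds; "joint_efforts": joint torques, N m; "tool_pos": TCP position; "tool_rot": TCP orientation; "contact_force": force on the tool from outside, world axes, zero at the start; "ft_torque": the same for the moment, N m; "gripper_width": opening from 0.0 (shut) to 1.0 (fully open).
Only numpy, scipy, OpenCV 4.12 (cv2) and the standard library are available. Lean on these libraries where they do the work, as an engineer would, in place of code of your own. Each camera call takes 0.05 s, during which the arm holds its last target. There are 200 camera calls.

## Task

Get the station ready for a test into the dummy load: on the console press the long bar key (power), then the port key in front of the post that carries the finned dummy load, then the round key (tune), one at a time, each pushed in until its catch is fully set against the stop and then let up again. Each catch sits at a different depth, so feel for its stop and push gently, never ramming the console. Do not press the other two port keys at all, and leave everything else on the desk where it is.

Things in the scene. Friction and masses are not known exactly. Their poses are not given: they have to be found in the camera images.
- console: Fixed console, 215 mm deep (x, away from the robot), 300 wide (y, left), 97 high; origin: centre of its underside. Its key panel slopes up from the near edge at 25 degrees, facing the robot; behind is a level deck with three antenna posts at x = 88, y = 85, 0, -85 mm. Five black keys stand 22 mm proud of the panel, gaps 20 mm or more. A push of over 45 N counts as ramming.
- load: Finned nickel dummy load, 42 mm across and 85 mm tall, fixed upright on one of the three antenna posts (the two other posts carry only flat black rubber caps, 28 mm across and 10 mm high). Origin at the centre of its underside. Which post it is on differs from start to start; the port key straight in front of it is the one to press. Leave it on its post.
- power_top (a point): Centre of the top face of the long bar key (30 x 120 mm, lower row, left). Its z axis is the panel's normal, 25 degrees off vertical towards the robot side: the key moves along -z. x points up the slope, y to the console's left.
- tune_top (a point): Centre of the top face of the round key (48 mm across, lower row, right). Its z axis is the panel's normal, 25 degrees off vertical towards the robot side: the key moves along -z. x points up the slope, y to the console's left.
- port_l_top (a point): Centre of the top face of the left port key (60 x 42 mm, upper row, in front of the left post). Its z axis is the panel's normal, 25 degrees off vertical towards the robot side: the key moves along -z. x points up the slope, y to the console's left.
- port_m_top (a point): Centre of the top face of the middle port key (60 x 42 mm, upper row, in front of the middle post). Its z axis is the panel's normal, 25 degrees off vertical towards the robot side: the key moves along -z. x points up the slope, y to the console's left.
- port_r_top (a point): Centre of the top face of the right port key (60 x 42 mm, upper row, in front of the right post). Its z axis is the panel's normal, 25 degrees off vertical towards the robot side: the key moves along -z. x points up the slope, y to the console's left.
- power (a joint): How far the long bar key is pressed in, m (0 = up, at most 0.021). Its spring takes 1 N at first and 0.2 N more per mm, and lifts it on release. It moves freely for 3 to 14 mm (hidden; differs by key and by start), then meets its catch.
- tune (a joint): How far the round key is pressed in, m (0 = up, at most 0.021). Its spring takes 1 N at first and 0.2 N more per mm, and lifts it on release. It moves freely for 3 to 14 mm (hidden; differs by key and by start), then meets its catch.
- port_l (a joint): How far the left port key is pressed in, m (0 = up, at most 0.021). Its spring takes 1 N at first and 0.2 N more per mm, and lifts it on release. It moves freely for 3 to 14 mm (hidden; differs by key and by start), then meets its catch.
- port_m (a joint): How far the middle port key is pressed in, m (0 = up, at most 0.021). Its spring takes 1 N at first and 0.2 N more per mm, and lifts it on release. It moves freely for 3 to 14 mm (hidden; differs by key and by start), then meets its catch.
- port_r (a joint): How far the right port key is pressed in, m (0 = up, at most 0.021). Its spring takes 1 N at first and 0.2 N more per mm, and lifts it on release. It moves freely for 3 to 14 mm (hidden; differs by key and by start), then meets its catch.
- power_latch (a joint): Catch under the long bar key, m: 0 = not set, 0.005 = fully set, at its hard stop. Driving it takes about 5 N on top of the key's spring (7 to 10 N in all); 14 N is reached only against the hard stop. It stays where it is left when the key springs back. A 7 mm brass pin just up the slope of the key sinks with it (do not push the pin).
- tune_latch (a joint): Catch under the round key, m: 0 = not set, 0.005 = fully set, at its hard stop. Driving it takes about 5 N on top of the key's spring (7 to 10 N in all); 14 N is reached only against the hard stop. It stays where it is left when the key springs back. A 7 mm brass pin just up the slope of the key sinks with it (do not push the pin).
- port_l_latch (a joint): Catch under the left port key, m: 0 = not set, 0.005 = fully set, at its hard stop. Driving it takes about 5 N on top of the key's spring (7 to 10 N in all); 14 N is reached only against the hard stop. It stays where it is left when the key springs back. A 7 mm brass pin just up the slope of the key sinks with it (do not push the pin).
- port_m_latch (a joint): Catch under the middle port key, m: 0 = not set, 0.005 = fully set, at its hard stop. Driving it takes about 5 N on top of the key's spring (7 to 10 N in all); 14 N is reached only against the hard stop. It stays where it is left when the key springs back. A 7 mm brass pin just up the slope of the key sinks with it (do not push the pin).
- port_r_latch (a joint): Catch under the right port key, m: 0 = not set, 0.005 = fully set, at its hard stop. Driving it takes about 5 N on top of the key's spring (7 to 10 N in all); 14 N is reached only against the hard stop. It stays where it is left when the key springs back. A 7 mm brass pin just up the slope of the key sinks with it (do not push the pin).
- tube: Glass vacuum tube standing on a black base, 48 mm across, 114 mm tall, loose, a bystander: leave it where it is. Origin at the underside.
- egg: Grey ceramic egg insulator standing on end, 60 mm across, 88 mm tall, loose, a bystander: leave it where it is. Origin at the underside.
- mic: Chrome desk microphone on a round foot, 90 mm across, 168 mm tall, loose, a bystander: leave it where it is. Origin at the underside.
- plug_a: Nickel antenna plug lying on the desk, 78 mm long, 22 mm high, loose, a bystander: leave it where it is. Origin at the underside.
- plug_b: Second nickel antenna plug lying on the desk, 78 mm long, 22 mm high, loose, a bystander: leave it where it is. Origin at the underside.
- mug: White mug, 80 mm across, 92 mm tall, loose, a bystander: leave it where it is. Origin at the underside.

How it is judged:
By the outcome, as a careful person would: the job done as asked, in the order asked, and still so for the second after the job is handed in, with the robot touching nothing.
It also fails if it takes over 54 s, if anything falls off the work surface, if the arm or the gripper's body presses on something with over 40 N, if the wrist force passes 120 N, or if a joint passes its speed limit or range.

## Working session

There is one attempt and no reset: what is moved stays moved. The work goes in short steps, Python scripts to look and compute and a tool call to move; the robot and the scene stay as the last step left them, time stands still between calls to the robot, and variables do not carry over. Pictures are saved under pics/ and viewed, about 8 in all and at most 12, crops included, and the job is handed in when it is done.

Besides the shell and the picture viewer there is one more tool, called after "Emit:" as name([rows], argument=value, ...), one row to a line, values as JSON. drive_tool: Moves the arm, as the interface text tells. Its arguments: {"type":"object","properties":{"motion":{"type":"array","items":{"type":"array"}}},"required":["motion"]}

```bash
mkdir -p pics
python3 - <<'E'
from plant import manip
import cv2,numpy as np
s=manip.state();print(s)
for n in("scene","top"):
    f=manip.grab_frame(n);cv2.imwrite(f"pics/{n}0.png",f["img"]);np.savez(f"pics/{n}0.npz",**f)
    print(n,f["camera_matrix"],f["world_from_camera"])
print(manip.pinch_z)
E
```

```text
{'time': 0.0, 'joint_pos': array([ 1.09497741e+00,  5.33545535e-02,  1.61428143e+00,  2.53856108e-06,
        1.47601389e+00, -1.18978433e-01]), 'joint_vel': array([-8.50519613e-05,  1.26660146e-03,  1.44615994e-03,  1.07301647e-03,
        4.75132713e-04,  1.29988972e-03]), 'joint_efforts': array([-5.16854889e-04, -3.93680978e+01, -3.70179927e+01, -1.77190377e-04,
        7.23450183e-03, -4.38232448e-06]), 'tool_pos': array([0.21802184, 0.58507703, 0.23007197]), 'tool_rot': array([-0.58045971,  0.58114017,  0.40268195, -0.40396766]), 'contact_force': array([ 0.11835854,  0.28401193, -0.04249767]), 'ft_torque': array([ 0.07921858, -0.04375571, -0.00360225]), 'gripper_width': 1.0004345214191939}
scene [[430.09890341   0.         256.33639211]
 [  0.         430.09890341 189.8702759 ]
 [  0.           0.           1.        ]] [[ 0.82356877  0.44489993 -0.35185016  0.93907063]
 [ 0.5671912  -0.65179435  0.50344639 -0.54071842]
 [-0.00535068 -0.61418904 -0.7891408   0.91043112]
 [ 0.          0.          0.          1.        ]]
top [[464.74986032   0.         259.92561332]
 [  0.         464.74986032 194.0547226 ]
 [  0.           0.           1.        ]] [[ 0.01965591 -0.98259552  0.18471513  0.37188815]
 [-0.99954162 -0.02356734 -0.01900362  0.01667068]
 [ 0.02302612 -0.18425693 -0.98260836  1.17813203]
 [ 0.          0.          0.          1.        ]]
-0.0187
```

View pics/scene0.png

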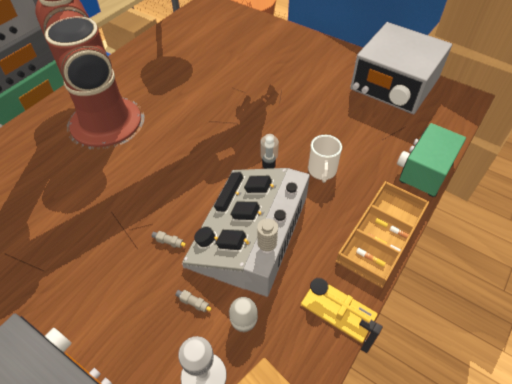

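View pics/top0.png

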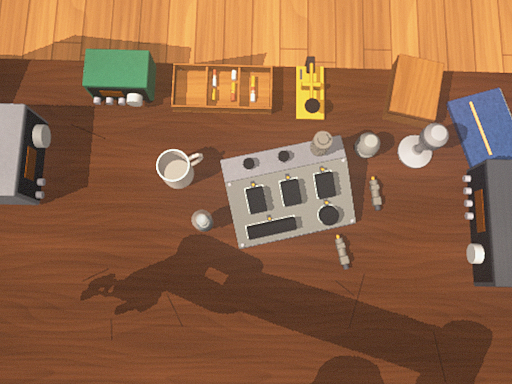

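The scene view shows the console at centre and the load at about (267,232). In the top view the console spans roughly (222-355, 137-248), with the bar key at (271,227), the round key at (328,215) and the port keys at (257,199), (290,192) and (324,185). The load, at about (322,142), is on the right post, so port_r is the key to press.

```bash
cat > h.py <<'E'
import cv2,numpy as np
from scipy.spatial.transform import Rotation as R
def keys(f,T,roi,thr=60,amin=150):
    K=f["camera_matrix"];img=f["img"];z=f["range_z"]
    m=(img.max(2)<thr).astype(np.uint8);mm=np.zeros_like(m);x0,x1,y0,y1=roi;mm[y0:y1,x0:x1]=m[y0:y1,x0:x1]
    mm=cv2.morphologyEx(mm,cv2.MORPH_OPEN,np.ones((3,3)))
    n,l,st,c=cv2.connectedComponentsWithStats(mm)
    out=[]
    for i in range(1,n):
        if st[i,4]<amin: continue
        e=cv2.erode((l==i).astype(np.uint8),np.ones((3,3)))
        v,u=np.nonzero(e&(z>0));d=z[v,u]
        p=np.c_[(u-K[0,2])/K[0,0]*d,(v-K[1,2])/K[1,1]*d,d]@T[:3,:3].T+T[:3,3]
        # plane fit
        q=p-np.median(p,0);k=np.linalg.norm(q,axis=1)<.1;nn=np.linalg.svd(q[k]-q[k].mean(0))[2][2];nn*=np.sign(nn[2])
        print("px",c[i].round(1),st[i],"med",np.median(p,0).round(4),"mid",((p.min(0)+p.max(0))/2).round(4),"n",nn.round(3))
E
python3 - <<'E'
from h import *
f=np.load("pics/top0.npz");keys(f,f["world_from_camera"],(222,356,138,250),amin=60)
g=np.load("pics/scene0.npz");print();keys(g,g["world_from_camera"],(185,310,165,290),amin=60)
E
```

```text
px [228.1 192. ] [215 174  27  37 443] med [ 0.5073 -0.0461  0.0635] mid [ 0.5049 -0.0394  0.0593] n [-0.078 -0.039  0.996]
px [257.6 184. ] [245 177  26  15 325] med [ 0.5682 -0.0054  0.0964] mid [ 0.5658 -0.0012  0.0913] n [-0.325 -0.304  0.896]
px [244.8 210.5] [232 203  27  16 367] med [ 0.5878 -0.0861  0.0958] mid [ 0.5866 -0.0823  0.0914] n [-0.32  -0.276  0.906]
px [204.3 236.7] [196 228  18  18 251] med [ 0.5408 -0.1806  0.0631] mid [ 0.5387 -0.1792  0.0617] n [-0.214 -0.25   0.944]
px [230.6 239.6] [217 231  28  18 408] med [ 0.6084 -0.1679  0.097 ] mid [ 0.6063 -0.1647  0.0905] n [-0.333 -0.233  0.914]
```

```bash
cat >> h.py <<'E'
def Rt(s): w,x,y,z=s["tool_rot"]; return R.from_quat([x,y,z,w]).as_matrix()
def target_R(yaw,cur,tilt=np.deg2rad(25)):
    B=(R.from_euler("z",yaw)*R.from_euler("y",-tilt)).as_matrix() # cols: upslope, left, normal
    best=None
    for s in(1,-1):
        M=np.c_[s*B[:,1],-B[:,2],np.cross(s*B[:,1],-B[:,2])]
        a=np.linalg.norm(R.from_matrix(cur.T@M).as_rotvec())
        if best is None or a<best[0]: best=(a,M)
    return best[1],B
def plan(pt,Rg,close=1,speed=1.0):
    from plant import manip
    s=manip.state();p=s["tool_pos"].copy();C=Rt(s);rows=[]
    print("t",s["time"],"F",s["contact_force"].round(2),"w",s["gripper_width"])
    while len(rows)<40:
        d=C.T@(pt-p)/.025;r=np.rad2deg(R.from_matrix(C.T@Rg).as_rotvec())/5
        if max(abs(d))<.02 and max(abs(r))<.03: break
        d=(d/max(1,abs(d).max()/speed,np.linalg.norm(d)/1.9)).round(2);r=(r/max(1,abs(r).max()/.95)).round(2)
        rows.append([d.tolist(),r.tolist(),close])
        p=p+C@d*.025;C=C@R.from_rotvec(np.deg2rad(r*5)).as_matrix()
    print(len(rows));
    for i in range(0,len(rows),12):print(rows[i:i+12])
E
python3 - <<'E'
from h import *
from plant import manip
C=Rt(manip.state());print(C.round(2))
M,B=target_R(.241,C);print(M.round(2))
plan(np.array([.565,-.1,.08])+B[:,2]*.2,M)
f=manip.grab_frame("wrist");print(f["T_tool_cam"].round(3))
E
```

```text
[[ 0.35 -0.   -0.94]
 [ 0.94 -0.    0.35]
 [-0.   -1.    0.  ]]
[[-0.24  0.41 -0.88]
 [ 0.97  0.1  -0.22]
 [-0.   -0.91 -0.42]]
t 0.1 F [ 0.16 -0.44 -0.42] w 0.9997606147224117
29
[[[-1.0, -0.05, -0.87], [-0.69, -0.95, -0.21], 1], [[-1.0, -0.02, -0.74], [-0.68, -0.95, -0.21], 1], [[-1.0, 0.0, -0.62], [-0.69, -0.95, -0.21], 1], [[-1.0, 0.02, -0.51], [-0.69, -0.95, -0.22], 1], [[-1.0, 0.02, -0.4], [-0.68, -0.95, -0.22], 1], [[-1.0, 0.03, -0.31], [-0.69, -0.95, -0.21], 1], [[-1.0, 0.02, -0.22], [-0.68, -0.95, -0.22], 1], [[-1.0, 0.01, -0.13], [-0.06, -0.08, -0.02], 1], [[-1.0, 0.01, -0.13], [-0.0, -0.0, 0.0], 1], [[-1.0, 0.01, -0.13], [-0.0, -0.0, 0.0], 1], [[-1.0, 0.01, -0.13], [-0.0, -0.0, 0.0], 1], [[-1.0, 0.01, -0.12], [-0.0, -0.0, 0.0], 1]]
[[[-1.0, 0.01, -0.13], [-0.0, -0.0, 0.0], 1], [[-1.0, 0.01, -0.12], [-0.0, -0.0, 0.0], 1], [[-1.0, 0.01, -0.13], [-0.0, -0.0, 0.0], 1], [[-1.0, 0.01, -0.12], [-0.0, -0.0, 0.0], 1], [[-1.0, 0.01, -0.13], [-0.0, -0.0, 0.0], 1], [[-1.0, 0.01, -0.12], [-0.0, -0.0, 0.0], 1], [[-1.0, 0.01, -0.13], [-0.0, -0.0, 0.0], 1], [[-1.0, 0.01, -0.12], [-0.0, -0.0, 0.0], 1], [[-1.0, 0.01, -0.13], [-0.0, -0.0, 0.0], 1], [[-1.0, 0.02, -0.12], [-0.0, -0.0, 0.0], 1], [[-1.0, 0.01, -0.13], [-0.0, -0.0, 0.0], 1], [[-1.0, 0.02, -0.12], [-0.0, -0.0, 0.0], 1]]
[[[-1.0, 0.01, -0.13], [-0.0, -0.0, 0.0], 1], [[-1.0, 0.02, -0.12], [-0.0, -0.0, 0.0], 1], [[-1.0, 0.01, -0.13], [-0.0, -0.0, 0.0], 1], [[-1.0, 0.02, -0.12], [-0.0, -0.0, 0.0], 1], [[-0.97, 0.01, -0.12], [-0.0, -0.0, 0.0], 1]]
[[ 1.    -0.001 -0.001  0.001]
 [ 0.    -0.327  0.945 -0.143]
 [-0.001 -0.945 -0.327  0.084]
 [ 0.     0.     0.     1.   ]]
```

Emit:
drive_tool([
  [[-1,0,-0.9],[-0.7,-0.95,-0.2],1],
  [[-1,0,-0.7],[-0.7,-0.95,-0.2],1],
  [[-1,0,-0.6],[-0.7,-0.95,-0.2],1],
  [[-1,0,-0.5],[-0.7,-0.95,-0.2],1],
  [[-1,0,-0.4],[-0.7,-0.95,-0.2],1],
  [[-1,0,-0.3],[-0.7,-0.95,-0.2],1],
  [[-1,0,-0.2],[-0.7,-0.95,-0.2],1],
  [[-1,0,-0.1],[0,0,0],1],
  [[-1,0,-0.1],[0,0,0],1],
  [[-1,0,-0.1],[0,0,0],1],
  [[-1,0,-0.1],[0,0,0],1],
  [[-1,0,-0.1],[0,0,0],1],
])

```text
time: 1.35
tool_pos: [0.326, 0.2781, 0.2459]
tool_rot: [-0.331, 0.525, 0.661, -0.423]
contact_force: [0.6, 0.1, -0.7]
gripper_width: -0.004
```

Emit:
drive_tool([
  [[-1,0,-0.1],[0,0,0],1],
  [[-1,0,-0.1],[0,0,0],1],
  [[-1,0,-0.1],[0,0,0],1],
  [[-1,0,-0.1],[0,0,0],1],
  [[-1,0,-0.1],[0,0,0],1],
  [[-1,0,-0.1],[0,0,0],1],
  [[-1,0,-0.1],[0,0,0],1],
  [[-1,0,-0.1],[0,0,0],1],
  [[-1,0,-0.1],[0,0,0],1],
  [[-1,0,-0.1],[0,0,0],1],
  [[-1,0,-0.1],[0,0,0],1],
])

```text
time: 2.45
tool_pos: [0.4134, 0.0161, 0.2596]
tool_rot: [-0.331, 0.525, 0.66, -0.422]
contact_force: [-0.5, 0.5, -0.5]
gripper_width: -0.001
```

Emit:
drive_tool([
  [[-1,0,-0.1],[0,0,0],1],
  [[-1,0,-0.1],[0,0,0],1],
  [[-1,0,-0.1],[0,0,0],1],
  [[-1,0,-0.1],[0,0,0],1],
  [[0,0,0],[0,0,0],1],
  [[0,0,0],[0,0,0],1],
])

```text
time: 3.05
tool_pos: [0.4449, -0.0781, 0.2642]
tool_rot: [-0.332, 0.525, 0.66, -0.422]
contact_force: [-0.9, -0.0, -0.2]
gripper_width: -0.003
```

Run:
```python
from h import *
from plant import manip
s=manip.state();print(s["time"],s["tool_pos"],s["joint_pos"].round(2))
f=manip.grab_frame("wrist");T=np.eye(4);T[:3,:3]=Rt(s);T[:3,3]=s["tool_pos"];T=T@f["T_tool_cam"]
np.savez("pics/w1.npz",T=T,**f);cv2.imwrite("pics/w1.png",f["img"])
keys(f,T,(0,512,0,384),amin=300)
```

```text
bash:   577 Killed                     python3 - <<'E'
from h import *
from plant import manip
s=manip.state();print(s["time"],s["tool_pos"],s["joint_pos"].round(2))
f=manip.grab_frame("wrist");T=np.eye(4);T[:3,:3]=Rt(s);T[:3,3]=s["tool_pos"];T=T@f["T_tool_cam"]
np.savez("pics/w1.npz",T=T,**f);cv2.imwrite("pics/w1.png",f["img"])
keys(f,T,(0,512,0,384),amin=300)
E
```

View pics/w1.png

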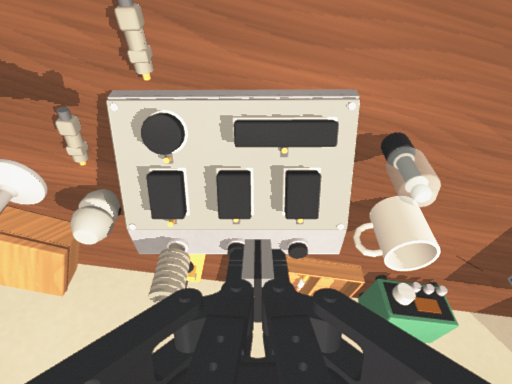

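The wrist view shows the whole panel upside down: the round key at (163,134), the bar at (286,133), and the port keys at (167,195), (234,195) and (302,195). The finned load at (172,268) is behind the left-hand one in the image, which is port_r. I'll measure the top faces from depth.

```bash
cat >> h.py <<'E'
def tops(f,T,boxes,thr=60):
    K=f["camera_matrix"];img=f["img"];z=f["range_z"];res={}
    for k,(x0,x1,y0,y1) in boxes.items():
        m=np.zeros(z.shape,bool);m[y0:y1,x0:x1]=True
        v,u=np.nonzero(m&(img.max(2)<thr)&(z>0));d=z[v,u]
        res[k]=np.c_[(u-K[0,2])/K[0,0]*d,(v-K[1,2])/K[1,1]*d,d]@T[:3,:3].T+T[:3,3]
    def normal(p):
        for _ in range(4):
            c=p.mean(0);n=np.linalg.eigh(np.cov((p-c).T))[1][:,0];n*=np.sign(n[2]);h=(p-c)@n
            p=p[abs(h-np.median(h))<.003]
        return n
    for k,p in res.items():print(k,len(p),normal(p).round(3))
    return res
E
python3 - <<'E'
from h import *
f=np.load("pics/w1.npz");T=f["T"]
r=tops(f,T,dict(tune=(138,188,108,158),power=(230,342,114,150),port_r=(145,190,165,223),port_m=(213,256,165,223),port_l=(280,325,165,223)))
pr,pl=np.median(r["port_r"],0),np.median(r["port_l"],0);yv=pl-pr;yaw=np.arctan2(-yv[0],yv[1]);print("yaw",yaw)
B=(R.from_euler("z",yaw)*R.from_euler("y",-np.deg2rad(25))).as_matrix()
for k,p in r.items():
    q=p@B;h=np.percentile(q[:,2],75);q=q[abs(q[:,2]-h)<.003]
    lo,hi=np.percentile(q[:,:2],.5,0),np.percentile(q[:,:2],99.5,0);c=np.r_[(lo+hi)/2,np.median(q[:,2])]
    print(k,"size",(hi-lo).round(4),"panel",c.round(4),"world",(B@c).round(4))
E
```

```text
tune 125 [-0.754  0.604  0.259]
power 251 [-0.468 -0.115  0.876]
port_r 278 [-0.454 -0.057  0.889]
port_m 178 [-0.498 -0.132  0.857]
port_l 244 [-0.454 -0.1    0.886]
yaw 0.27360704064109703
tune size [0.0368 0.0233] panel [ 0.4416 -0.2977 -0.1422] world [ 0.5236 -0.1622  0.0578]
power size [0.0306 0.1143] panel [ 0.4496 -0.1676 -0.1434] world [ 0.496  -0.0349  0.06  ]
port_r size [0.057  0.0387] panel [ 0.5209 -0.3134 -0.1421] world [ 0.597  -0.1579  0.0914]
port_m size [0.0515 0.0399] panel [ 0.521  -0.2305 -0.1425] world [ 0.5749 -0.078   0.091 ]
port_l size [0.0554 0.0392] panel [ 0.5257 -0.147  -0.1434] world [0.5568 0.0036 0.0922]
```

Run:
```python
from h import *
f=np.load("pics/w1.npz");T=f["T"];K=f["camera_matrix"];img=f["img"]
bx=dict(tune=(138,188,108,158),power=(230,342,114,150),port_r=(145,190,165,218),port_m=(213,256,165,218),port_l=(280,325,165,218))
yaw=.25
for it in range(2):
  B=(R.from_euler("z",yaw)*R.from_euler("y",-np.deg2rad(25))).as_matrix();n=B[:,2]
  h=n@np.array([.578,-.078,.0912]);W={}
  for k,(x0,x1,y0,y1) in bx.items():
    m=np.zeros(img.shape[:2],np.uint8);m[y0:y1,x0:x1]=(img[y0:y1,x0:x1].max(2)<95)
    m=cv2.morphologyEx(m,cv2.MORPH_OPEN,np.ones((5,5)))
    c=max(cv2.findContours(m,0,2)[0],key=cv2.contourArea).reshape(-1,2).astype(float)
    ray=np.c_[(c-K[:2,2])/K[0,0],np.ones(len(c))]@T[:3,:3].T
    P=T[:3,3]+ray*((h-n@T[:3,3])/(ray@n))[:,None];q=P@B
    (cx,cy),wh,a=cv2.minAreaRect(q[:,:2].astype(np.float32));W[k]=B@[cx,cy,h]
    print(k,"size",np.ptp(q[:,:2],0).round(4),"rect",np.round(wh,4),round(a,1),"world",W[k].round(4),"panel",np.round([cx,cy],4))
  yv=W["port_l"]-W["port_r"];yaw=np.arctan2(-yv[0],yv[1]);print("yaw",yaw)
```

```text
tune size [0.046  0.0496] rect [0.0495 0.0459] 89.1 world [ 0.5301 -0.1719  0.0587] panel [ 0.4518 -0.2977]
power size [0.0311 0.1179] rect [0.1179 0.0297] 89.2 world [ 0.4964 -0.0338  0.0594] panel [ 0.4535 -0.1556]
port_r size [0.0608 0.0451] rect [0.0448 0.0605] 89.4 world [ 0.5969 -0.1585  0.0905] panel [ 0.5269 -0.3012]
port_m size [0.0606 0.0404] rect [0.0406 0.0603] 89.4 world [ 0.5772 -0.0779  0.0909] panel [ 0.5278 -0.2183]
port_l size [0.0605 0.0415] rect [0.0415 0.0601] 89.4 world [0.5572 0.0038 0.0913] panel [ 0.5287 -0.1342]
yaw 0.23983266706236184
tune size [0.0459 0.0495] rect [0.0494 0.0459] 89.6 world [ 0.5299 -0.1718  0.059 ] panel [ 0.4544 -0.2928]
power size [0.0303 0.118 ] rect [0.1181 0.0297] 89.7 world [ 0.4966 -0.0337  0.0592] panel [ 0.4549 -0.1507]
port_r size [0.0605 0.0447] rect [0.0447 0.0604] 89.8 world [ 0.5966 -0.1584  0.0907] panel [ 0.5295 -0.2956]
port_m size [0.0603 0.0405] rect [0.0406 0.0602] 89.8 world [ 0.5772 -0.0779  0.0909] panel [ 0.5298 -0.2128]
port_l size [0.0602 0.0415] rect [0.0415 0.0601] 89.8 world [0.5575 0.0039 0.091 ] panel [ 0.5301 -0.1287]
yaw 0.23661263069103622
```

```bash
cat >> h.py <<'E'
YAW=.2366
KEY=dict(tune=[.5299,-.1718,.059],power=[.4966,-.0337,.0592],port_r=[.5966,-.1584,.0907])
def go(k,up,**a):
    from plant import manip
    M,B=target_R(YAW,Rt(manip.state()));plan(np.array(KEY[k])+B[:,2]*up-B[:,0]*.001,M,**a)
E
python3 -c "
from h import *
go('power',.012)"
```

```text
t 3.1 F [ 0.12  0.04 -0.48] w -1.105825868611245e-05
8
[[[0.16, 1.0, 0.17], [0.02, -0.02, -0.09], 1], [[0.15, 1.0, 0.16], [-0.0, -0.0, 0.0], 1], [[0.15, 1.0, 0.16], [-0.0, -0.0, 0.0], 1], [[0.15, 1.0, 0.17], [-0.0, -0.0, 0.0], 1], [[0.16, 1.0, 0.16], [-0.0, -0.0, 0.0], 1], [[0.15, 1.0, 0.17], [-0.0, -0.0, 0.0], 1], [[0.16, 1.0, 0.16], [-0.0, -0.0, 0.0], 1], [[0.15, 0.98, 0.16], [-0.0, -0.0, 0.0], 1]]
```

Emit:
drive_tool([
  [[0.15,1,0.16],[0,0,-0.1],1],
  [[0.15,1,0.16],[0,0,0],1],
  [[0.15,1,0.16],[0,0,0],1],
  [[0.16,1,0.17],[0,0,0],1],
  [[0.16,1,0.16],[0,0,0],1],
  [[0.15,1,0.17],[0,0,0],1],
  [[0.16,1,0.16],[0,0,0],1],
  [[0.15,0.9,0.16],[0,0,0],1],
  [[0,0,0],[0,0,0],1],
  [[0,0,0],[0,0,0],1],
])

```text
time: 4.1
tool_pos: [0.4907, -0.0346, 0.0723]
tool_rot: [-0.332, 0.522, 0.663, -0.421]
contact_force: [-0.6, -0.2, 0.6]
gripper_width: -0.003
```

Run:
```python
from h import *
from plant import manip
go('power',0.)
f=manip.grab_frame("wrist");cv2.imwrite("pics/w2.png",f["img"])
```

```text
t 4.1 F [-0.61 -0.22  0.59] w -0.0027618168543868753
1
[[[-0.02, 0.58, 0.05], [0.02, -0.0, 0.01], 1]]
```

View pics/w2.png

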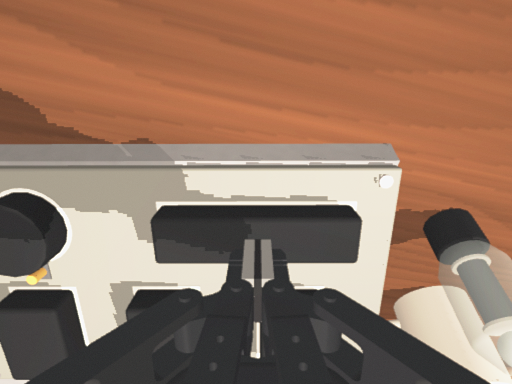

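The shut fingertips at about (258,242) are over the middle of the bar key, so I'll press it.

Emit:
drive_tool([
  [[0,0.2,0.05],[0,0,0],1],
  [[0,0.2,0],[0,0,0],1],
  [[0,0.2,0],[0,0,0],1],
  [[0,0,0],[0,0,0],1],
])

```text
time: 4.55
tool_pos: [0.4963, -0.0344, 0.0579]
tool_rot: [-0.332, 0.523, 0.663, -0.421]
contact_force: [-0.7, -0.4, 0.4]
gripper_width: 0.004
```

Emit:
drive_tool([
  [[0,0.1,0],[0,0,0],1],
  [[0,0.1,0],[0,0,0],1],
  [[0,0,0],[0,0,0],1],
])

```text
time: 4.85
tool_pos: [0.4983, -0.0339, 0.0535]
tool_rot: [-0.332, 0.523, 0.663, -0.421]
contact_force: [-0.0, -0.7, 2.0]
gripper_width: -0.001
```

Emit:
drive_tool([
  [[0,0.08,0],[0,0,0],1],
  [[0,0,0],[0,0,0],1],
])

```text
time: 5.05
tool_pos: [0.4991, -0.0337, 0.0518]
tool_rot: [-0.332, 0.523, 0.663, -0.421]
contact_force: [-0.6, -1.7, 3.2]
gripper_width: -0.001
```

Emit:
drive_tool([
  [[0,0.08,0],[0,0,0],1],
  [[0,0,0],[0,0,0],1],
])

```text
time: 5.25
tool_pos: [0.4999, -0.0334, 0.05]
tool_rot: [-0.332, 0.523, 0.663, -0.421]
contact_force: [-0.6, -1.2, 2.7]
gripper_width: 0.001
```

Emit:
drive_tool([
  [[0,0.06,0],[0,0,0],1],
  [[0,0.06,0],[0,0,0],1],
  [[0,0,0],[0,0,0],1],
])

```text
time: 5.55
tool_pos: [0.5011, -0.0332, 0.0474]
tool_rot: [-0.332, 0.522, 0.663, -0.421]
contact_force: [-3.4, -2.3, 4.0]
gripper_width: -0.0
```

Emit:
drive_tool([
  [[0,0.06,0],[0,0,0],1],
  [[0,0,0],[0,0,0],1],
])

```text
time: 5.75
tool_pos: [0.5017, -0.033, 0.0461]
tool_rot: [-0.332, 0.522, 0.663, -0.421]
contact_force: [-3.3, -1.4, 4.1]
gripper_width: 0.002
```

Emit:
drive_tool([
  [[0,0.06,0],[0,0,0],1],
  [[0,0,0],[0,0,0],1],
])

```text
time: 5.95
tool_pos: [0.5022, -0.033, 0.0454]
tool_rot: [-0.332, 0.522, 0.663, -0.422]
contact_force: [-12.9, -2.9, 14.9]
gripper_width: -0.002
```

Emit:
drive_tool([
  [[0,0,0],[0,0,0],1],
  [[0,0,0],[0,0,0],1],
  [[0,0,0],[0,0,0],1],
])

```text
time: 6.25
tool_pos: [0.5022, -0.033, 0.0454]
tool_rot: [-0.332, 0.522, 0.663, -0.422]
contact_force: [-11.5, -2.3, 14.7]
gripper_width: -0.001
```

Run:
```python
from h import *
from plant import manip
f=manip.grab_frame("wrist");g=manip.grab_frame("scene")
a=f["img"][150:384,100:420];b=cv2.resize(g["img"][160:290,180:315],None,fx=2.6,fy=2.6,interpolation=2)[:338]
H=338;a=cv2.resize(a,(int(320*H/234),H));cv2.imwrite("pics/w3.png",np.hstack([a,b])[:, :800])
```

```text
(no output)
```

View pics/w3.png

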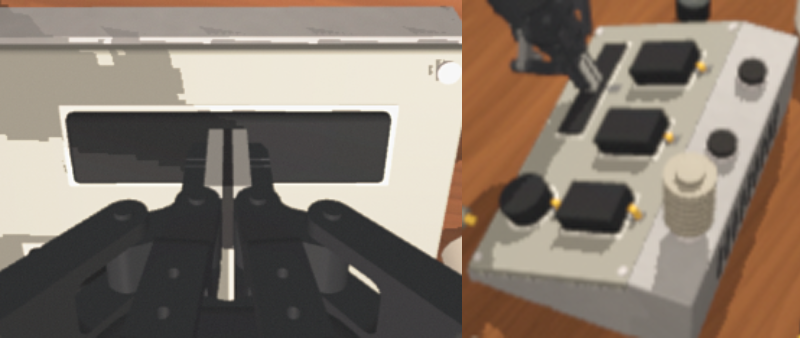

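Emit:
drive_tool([
  [[0,0.03,0],[0,0,0],1],
  [[0,0,0],[0,0,0],1],
])

```text
time: 6.55
tool_pos: [0.5023, -0.033, 0.0453]
tool_rot: [-0.333, 0.521, 0.663, -0.422]
contact_force: [-20.3, -2.8, 23.6]
gripper_width: -0.008
```

Emit:
drive_tool([
  [[0,-0.4,0],[0,0,0],1],
  [[0,-1,0],[0,0,0],1],
  [[0,-1,0],[0,0,0],1],
  [[0,0,0],[0,0,0],1],
])

```text
time: 6.95
tool_pos: [0.4791, -0.0393, 0.1013]
tool_rot: [-0.33, 0.524, 0.663, -0.42]
contact_force: [0.5, -0.3, 0.5]
gripper_width: -0.002
```

Run:
```python
from h import *
from plant import manip
go('port_r',.03)
f=manip.grab_frame("wrist");g=manip.grab_frame("scene")
a=f["img"][:,60:420];b=cv2.resize(g["img"][160:290,180:315],None,fx=3,fy=3,interpolation=2)[:384]
cv2.imwrite("pics/w4.png",np.hstack([a,b])[:, :800])
```

```text
t 6.95 F [ 0.54 -0.27  0.51] w -0.001957663151165927
6
[[[-1.0, 0.12, -0.51], [0.08, -0.01, -0.03], 1], [[-1.0, 0.11, -0.51], [0.0, 0.0, -0.0], 1], [[-1.0, 0.11, -0.51], [0.0, 0.0, -0.0], 1], [[-1.0, 0.11, -0.5], [0.0, 0.0, -0.0], 1], [[-1.0, 0.12, -0.51], [0.0, 0.0, -0.0], 1], [[-0.73, 0.08, -0.37], [0.0, 0.0, -0.0], 1]]
```

View pics/w4.png

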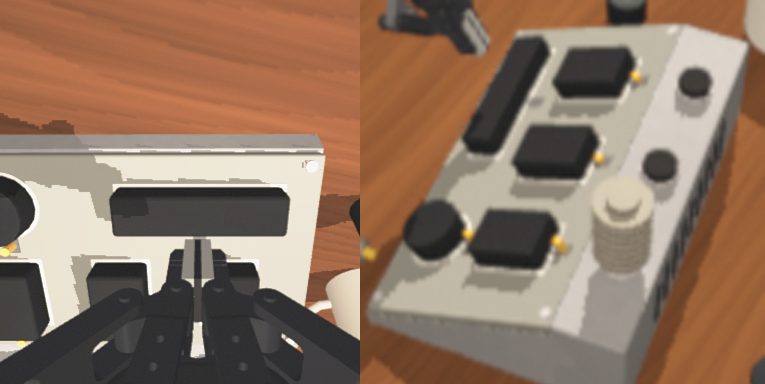

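Run:
```python
from h import *
from plant import manip
a=np.load("pics/scene0.npz")["img"];b=manip.grab_frame("scene")["img"]
sl=np.s_[182:204,226:250]
yel=lambda i:((i[...,2].astype(int)-i[...,0]>60)).sum()
print(yel(a[sl]),yel(b[sl]))
cv2.imwrite("pics/cmp.png",cv2.resize(np.hstack([a[165:215,205:265],b[165:215,205:265]]),None,fx=6,fy=6,interpolation=0))
```

```text
10 0
```

View pics/cmp.png

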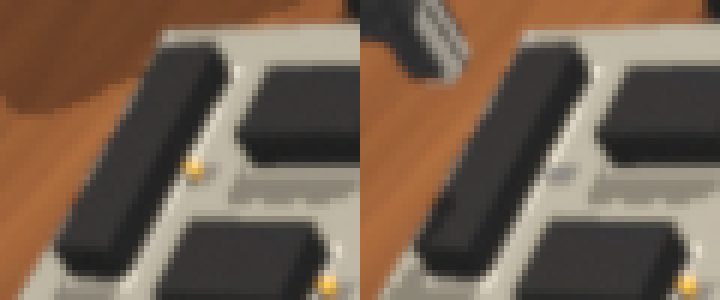

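Emit:
drive_tool([
  [[-1,0.1,-0.5],[0.1,0,0],1],
  [[-1,0.1,-0.5],[0,0,0],1],
  [[-1,0.1,-0.5],[0,0,0],1],
  [[-1,0.1,-0.5],[0,0,0],1],
  [[-1,0.1,-0.5],[0,0,0],1],
  [[-0.7,0.1,-0.4],[0,0,0],1],
  [[0,0,0],[0,0,0],1],
  [[0,0,0],[0,0,0],1],
])

```text
time: 7.9
tool_pos: [0.5803, -0.1597, 0.1124]
tool_rot: [-0.336, 0.52, 0.661, -0.424]
contact_force: [0.3, -0.0, -0.9]
gripper_width: -0.003
```

```bash
python3 -c "
from h import *
go('port_r',.0)"
```

```text
t 7.9 F [ 0.25 -0.03 -0.95] w -0.0026892274647497085
2
[[[-0.1, 1.0, -0.18], [-0.11, -0.03, 0.03], 1], [[-0.0, 0.06, -0.01], [0.0, -0.0, 0.0], 1]]
```

The brass pin beside the power key was visible before at (195,168) in the left half. It is now gone at (560,172) in the right half, so that catch is fully set. The arm is now 26 mm above port_r, and I'll press it next.

Emit:
drive_tool([
  [[-0.1,0.4,-0.1],[-0.1,0,0],1],
  [[0,0.4,-0.1],[0,0,0],1],
  [[0,0.2,0],[0,0,0],1],
  [[0,0,0],[0,0,0],1],
  [[0,0,0],[0,0,0],1],
])

```text
time: 8.4
tool_pos: [0.5962, -0.1589, 0.0938]
tool_rot: [-0.333, 0.522, 0.663, -0.421]
contact_force: [-0.4, 1.3, 0.1]
gripper_width: 0.007
```

Emit:
drive_tool([
  [[0,0.1,0],[0,0,0],1],
  [[0,0,0],[0,0,0],1],
])

```text
time: 8.6
tool_pos: [0.5976, -0.1591, 0.0922]
tool_rot: [-0.332, 0.523, 0.663, -0.421]
contact_force: [-0.1, 0.0, 1.0]
gripper_width: -0.001
```

Emit:
drive_tool([
  [[0,0.08,0],[0,0,0],1],
  [[0,0,0],[0,0,0],1],
])

```text
time: 8.8
tool_pos: [0.5985, -0.159, 0.0903]
tool_rot: [-0.332, 0.523, 0.663, -0.421]
contact_force: [0.0, 0.8, 0.7]
gripper_width: 0.0
```

Emit:
drive_tool([
  [[0,0.06,0],[0,0,0],1],
  [[0,0,0],[0,0,0],1],
])

```text
time: 9.0
tool_pos: [0.5991, -0.1589, 0.0891]
tool_rot: [-0.332, 0.523, 0.663, -0.421]
contact_force: [-1.4, 0.5, 3.8]
gripper_width: -0.005
```

Emit:
drive_tool([
  [[0,0.06,0],[0,0,0],1],
  [[0,0,0],[0,0,0],1],
])

```text
time: 9.2
tool_pos: [0.5997, -0.1588, 0.0877]
tool_rot: [-0.332, 0.523, 0.663, -0.421]
contact_force: [-2.9, 0.2, 3.6]
gripper_width: -0.0
```

Emit:
drive_tool([
  [[0,0.06,0],[0,0,0],1],
  [[0,0,0],[0,0,0],1],
])

```text
time: 9.4
tool_pos: [0.6003, -0.1586, 0.0864]
tool_rot: [-0.332, 0.523, 0.663, -0.421]
contact_force: [-2.7, -0.2, 4.0]
gripper_width: -0.0
```

Emit:
drive_tool([
  [[0,0.06,0],[0,0,0],1],
  [[0,0,0],[0,0,0],1],
])

```text
time: 9.6
tool_pos: [0.6009, -0.1584, 0.0851]
tool_rot: [-0.332, 0.523, 0.663, -0.421]
contact_force: [-3.6, 0.8, 6.0]
gripper_width: -0.002
```

Emit:
drive_tool([
  [[0,0.06,0],[0,0,0],1],
  [[0,0,0],[0,0,0],1],
])

```text
time: 9.8
tool_pos: [0.6011, -0.1585, 0.0849]
tool_rot: [-0.332, 0.522, 0.663, -0.422]
contact_force: [-14.3, 0.4, 14.9]
gripper_width: -0.001
```

Emit:
drive_tool([
  [[0,0.02,0],[0,0,0],1],
  [[0,0,0],[0,0,0],1],
])

```text
time: 10.0
tool_pos: [0.6012, -0.1584, 0.0848]
tool_rot: [-0.332, 0.522, 0.663, -0.422]
contact_force: [-17.4, 0.3, 19.0]
gripper_width: 0.003
```

Emit:
drive_tool([
  [[0,-0.4,0],[0,0,0],1],
  [[0,-1,0],[0,0,0],1],
  [[0,-0.4,0],[0,0,0],1],
  [[0,0,0],[0,0,0],1],
])

```text
time: 10.4
tool_pos: [0.5836, -0.1632, 0.1252]
tool_rot: [-0.331, 0.524, 0.663, -0.421]
contact_force: [0.6, 1.0, -0.1]
gripper_width: 0.001
```

Run:
```python
from h import *
from plant import manip
go('tune',.035)
```

```text
t 10.4 F [ 0.58  1.03 -0.13] w 0.0012526667765195012
4
[[[0.05, 0.02, 1.0], [0.05, -0.01, -0.03], 1], [[0.06, 0.03, 1.0], [0.0, -0.0, 0.0], 1], [[0.05, 0.03, 1.0], [0.0, -0.0, 0.0], 1], [[0.01, -0.0, 0.13], [0.0, -0.0, 0.0], 1]]
```

Emit:
drive_tool([
  [[0.05,0,1],[0,0,0],1],
  [[0.05,0,1],[0,0,0],1],
  [[0.05,0,1],[0,0,0],1],
  [[0,0,0.1],[0,0,0],1],
  [[0,0,0],[0,0,0],1],
  [[0,0,0],[0,0,0],1],
])

```text
time: 11.0
tool_pos: [0.5148, -0.1755, 0.0912]
tool_rot: [-0.332, 0.523, 0.663, -0.421]
contact_force: [1.1, 0.2, 0.7]
gripper_width: -0.005
```

Run:
```python
from h import *
from plant import manip
go('tune',.0)
f=manip.grab_frame("wrist");b=manip.grab_frame("scene")["img"];a=np.load("pics/scene0.npz")["img"]
sl=np.s_[165:265,190:275];yel=lambda i:((i[...,2].astype(int)-i[...,0]>80)&(i[...,1]>120))[sl].astype(np.uint8)
for i in(a,b):
    n,l,st,c=cv2.connectedComponentsWithStats(yel(i));print([(c[k]+[190,165]).round().tolist()+[int(st[k,4])] for k in range(1,n)])
cv2.imwrite("pics/w5.png",f["img"])
```

```text
t 11.0 F [1.09 0.17 0.74] w -0.0048841940198470065
2
[[[0.0, 1.0, 0.02], [0.03, -0.01, -0.01], 1], [[0.0, 0.43, 0.01], [0.0, -0.0, 0.0], 1]]
[[272.0, 185.0, 10], [237.0, 193.0, 7], [259.0, 212.0, 8], [216.0, 237.0, 9], [246.0, 241.0, 18]]
[[238.0, 169.0, 3], [272.0, 185.0, 10], [259.0, 212.0, 8], [216.0, 237.0, 9], [247.0, 242.0, 11]]
```

View pics/w5.png

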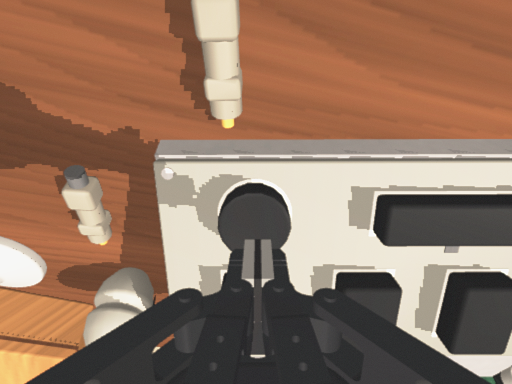

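The fingers are over the round key. The power pin is flush, but yellow remains near port_r, so I'll compare the before and after crops there.

Run:
```python
from h import *
from plant import manip
a=np.load("pics/scene0.npz")["img"];b=manip.grab_frame("scene")["img"]
cv2.imwrite("pics/cmp2.png",cv2.resize(np.hstack([a[215:265,205:265],b[215:265,205:265]]),None,fx=6,fy=6,interpolation=0))
```

```text
(no output)
```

View pics/cmp2.png

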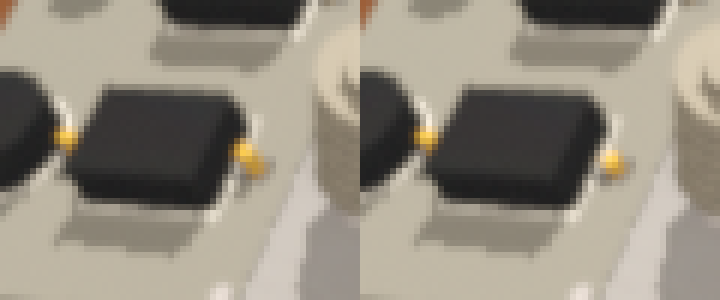

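The port_r pin started taller than the others. Its top dropped about 2 px, which fits 5 mm of sinking, and the roughly 5 mm of loaded travel before a stiff stop agrees. Tune is next.

Emit:
drive_tool([
  [[0,0.6,0],[0,0,0],1],
  [[0,0.6,0],[0,0,0],1],
  [[0,0.2,0],[0,0,0],1],
  [[0,0,0],[0,0,0],1],
  [[0,0,0],[0,0,0],1],
])

```text
time: 11.65
tool_pos: [0.5286, -0.1718, 0.0595]
tool_rot: [-0.332, 0.522, 0.663, -0.421]
contact_force: [-1.4, -0.6, 0.8]
gripper_width: 0.0
```

Emit:
drive_tool([
  [[0,0.1,0],[0,0,0],1],
  [[0,0,0],[0,0,0],1],
])

```text
time: 11.85
tool_pos: [0.5298, -0.1718, 0.0574]
tool_rot: [-0.332, 0.523, 0.663, -0.421]
contact_force: [0.3, -0.0, 0.1]
gripper_width: 0.0
```

Emit:
drive_tool([
  [[0,0.06,0],[0,0,0],1],
  [[0,0,0],[0,0,0],1],
])

```text
time: 12.05
tool_pos: [0.5304, -0.1717, 0.0559]
tool_rot: [-0.332, 0.523, 0.663, -0.421]
contact_force: [-0.2, -0.1, 1.6]
gripper_width: 0.0
```

Emit:
drive_tool([
  [[0,0.06,0],[0,0,0],1],
  [[0,0,0],[0,0,0],1],
])

```text
time: 12.25
tool_pos: [0.531, -0.1715, 0.0546]
tool_rot: [-0.332, 0.523, 0.663, -0.421]
contact_force: [-0.7, -0.2, 3.2]
gripper_width: -0.0
```

Emit:
drive_tool([
  [[0,0.06,0],[0,0,0],1],
  [[0,0,0],[0,0,0],1],
])

```text
time: 12.45
tool_pos: [0.5316, -0.1714, 0.0533]
tool_rot: [-0.332, 0.523, 0.663, -0.421]
contact_force: [-1.6, 0.1, 4.3]
gripper_width: 0.001
```

Emit:
drive_tool([
  [[0,0.06,0],[0,0,0],1],
  [[0,0,0],[0,0,0],1],
])

```text
time: 12.65
tool_pos: [0.5322, -0.1712, 0.0519]
tool_rot: [-0.332, 0.523, 0.663, -0.421]
contact_force: [-1.8, -0.7, 5.1]
gripper_width: 0.004
```

Emit:
drive_tool([
  [[0,0.06,0],[0,0,0],1],
  [[0,0,0],[0,0,0],1],
])

```text
time: 12.85
tool_pos: [0.5328, -0.1711, 0.0507]
tool_rot: [-0.332, 0.523, 0.663, -0.421]
contact_force: [-3.7, 0.8, 5.0]
gripper_width: 0.002
```

Emit:
drive_tool([
  [[0,0.06,0],[0,0,0],1],
  [[0,0,0],[0,0,0],1],
])

```text
time: 13.05
tool_pos: [0.5331, -0.1711, 0.0504]
tool_rot: [-0.332, 0.522, 0.663, -0.422]
contact_force: [-15.9, -0.3, 18.4]
gripper_width: 0.0
```

Emit:
drive_tool([
  [[0,0,0],[0,0,0],1],
  [[0,-0.4,0],[0,0,0],1],
  [[0,-1,0],[0,0,0],1],
  [[0,-1,0],[0,0,0],1],
  [[0,-1,0],[0,0,0],1],
  [[0,-1,0],[0,0,0],1],
  [[0,-1,0],[0,0,0],1],
  [[0,-1,0],[0,0,0],1],
  [[0,0,0],[0,0,0],1],
  [[0,0,0],[0,0,0],1],
])

```text
time: 14.05
tool_pos: [0.4669, -0.1866, 0.193]
tool_rot: [-0.332, 0.523, 0.663, -0.421]
contact_force: [-0.2, -0.0, -0.1]
gripper_width: -0.003
```

Run:
```python
from h import *
from plant import manip
f=manip.grab_frame("wrist")["img"];a=np.load("pics/scene0.npz")["img"];b=manip.grab_frame("scene")["img"]
c=[cv2.resize(i[165:265,190:285],None,fx=3,fy=3,interpolation=0) for i in(a,b)]
cv2.imwrite("pics/fin.png",np.hstack([np.vstack(c)[:600],cv2.copyMakeBorder(f,0,216,0,0,0)])[:, :797])
```

```text
(no output)
```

View pics/fin.png

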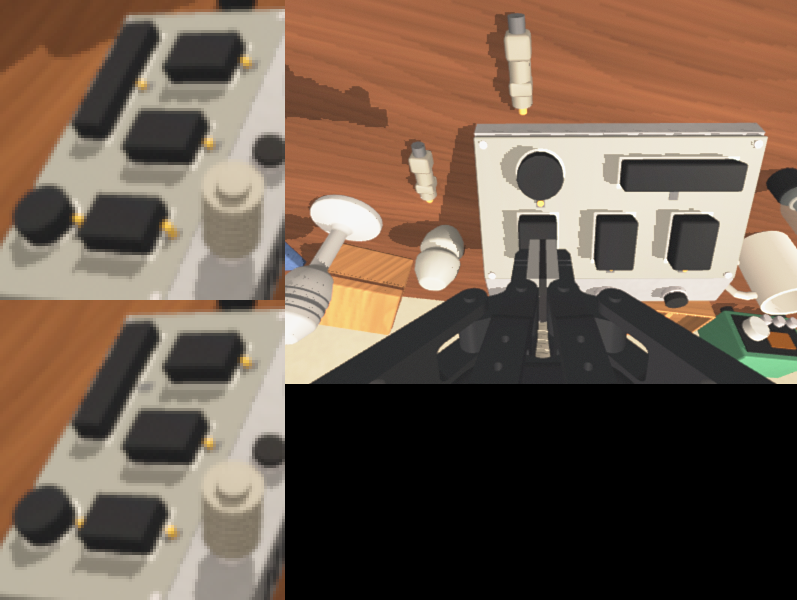

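```bash
python3 -c "
from plant import manip
print(manip.job_done(), manip.state()['time'])"
```

```text
the job is handed in; nothing more can be done
the job is handed in; nothing more can be done
```

I pressed power, then port_r (the finned load is on the right post), then tune, and handed the job in at about 14 s of the 54 s allowed. Each key was pushed slowly to a stiff stop and then let up. The peak push along the panel normal was about 30 N on power, 24 N on port_r and 23 N on tune, against the 45 N limit.

**Last checks:**
- In the final pictures all the keys are back up. I saw no change at the left or middle port keys, the load or the bystanders, though I compared those by eye only. The arm is clear, with contact force near 0 N.
- Power's brass pin is flush with the panel.
- The port_r and tune pins are visibly lower but still show above the panel; port_r's began taller than the rest. For these two I relied on the feel: about 4.5–5 mm of loaded travel, then a hard stop above 14 N.

**Disagreement:** while the catches were moving, the force read about 4–7 N, somewhat below the stated 7–10 N.

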